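Hang the dial climate meter on the retort-stand hook, dial outward

TASK

Pick up the orange-framed climate meter standing on the lab bench and hang it by the hole in its top on the steel hook of the retort stand, with its dial facing outward, away from the rod; turn or regrasp it first if need be. The hook may be clamped at any height, so feel for it gently with the meter (never press on the stand with more than 20 N), lower the hole into the bottom of the hook until the hook carries the meter, only then let go, and leave it hanging still. Leave the mixer, the vial rack and the bottle where they are.

Things in the scene. Friction and masses are not known exactly. Their poses are not given: they have to be found in the camera images.
- meter_center (a point): Centre of the climate meter, 57 mm above its underside. Orange frame 58 wide (y) x 20 thick (x) x 114 mm tall, about 0.16 kg, standing on a foot (x -10 to +24 mm, 6 mm high). +x points out of the dial (marked face), y across, z up. Its side faces (y = -29 and +29 mm, x -10 to +10) are bare up to the top: grip there, beside the hole, across 58 mm. The back (x = -10 mm) is one flat plane.
- meter_eye (a point): Centre of the meter's round hanging hole, 14 mm across, straight through along x in a 4 mm plate at the back (x -10 to -6 mm from the meter's centre), near the top: 43 mm above and 8 mm behind the centre, same axes. In front of the plate the 42 mm between the two side rails is open.
- stand: Retort stand, fixed and rigid: base 160 x 100 x 12 mm (x -28 to +132) with an upright 12 mm rod at the origin, which is the foot of the rod's axis at bench height. +x is outward: the hook points that way. z up.
- hook_plane (a point): Point on the stand 68 mm out (+x) from the rod's axis at bench height, straight below the lowest part of the hook; same axes as the stand. Hook: 6 mm round steel wire at y = 0 from a 32 mm block on the rod. Wire axis, x from the rod, height over the hook's low point: (14,+8) (50,+4) (68,0) (78,+2) (90,+13 = tip). That low point is 166 to 214 mm above the bench: varies, NOT measured; feel for it.
- mixer: Blue-grey vortex mixer, about 147 mm square, 140 mm tall, black cup on top, origin under its centre. Leave alone.
- vial_rack: Clear vial rack, 85 (x) x 128 (y) x 30 mm with blue-capped vials to 61 mm high, origin under its centre. Leave alone.
- reagent: Amber bottle with a blue cap, 64 mm wide, 135 mm tall, origin under its centre. Leave alone.
Not all that is in view belongs to the job. Of the things that look like the part that bears meter_center, the middle-sized one is meant.

How it is judged (in metres and radians):
On the way:
1. the hook bears on the meter's hole, in behind the upturned tip, while the meter is still held (lowered onto the hook, not dropped) (x of meter_eye in the frame of stand between 0.045 and 0.081 m and height (world z) of meter_eye above 0.15 m and contact force between meter and stand above 0.5 N and contact force between the fingers and meter above 1 N), for 0.2 s.
At the end, for the whole second after the job is handed in: The meter hangs at rest on the hook alone: its hole within 8 mm of the hook's plane and 45 to 81 mm out from the rod (in behind the upturned tip), more than 150 mm above the bench, dial turned outward within 0.5 rad, leaning less than 0.35 rad, moving slower than 0.05 m/s (x of meter_eye in the frame of stand between 0.045 and 0.081 m and y of meter_eye in the frame of stand between -0.008 and 0.008 m and height (world z) of meter_eye above 0.15 m and angle between meter_center's own z axis and vertical below 0.35 rad and angle between the x axis of meter_center and the x axis of stand, either way round below 0.5 rad and x of stand in the frame of meter_center below -0.02 m and contact force between meter and stand above 0.3 N and linear speed of meter below 0.05 m/s); the robot touches nothing.
It fails at once if the stand or its hook is pressed with more than 20 N (contact force between stand and anything else above 20 N).
It fails at once if the mixer is shifted more than 15 mm or tipped (distance of mixer from where it was at the start of the episode above 0.015 m or angle between mixer's own z axis and vertical above 0.2 rad).
It fails at once if the vial rack is shifted more than 15 mm or tipped (distance of vial_rack from where it was at the start of the episode above 0.015 m or angle between vial_rack's own z axis and vertical above 0.2 rad).
It fails at once if the bottle is shifted more than 15 mm or tipped (distance of reagent from where it was at the start of the episode above 0.015 m or angle between reagent's own z axis and vertical above 0.2 rad).
It also fails if it takes over 72 s, if anything falls off the work surface, if the arm or the gripper's body presses on something with over 40 N, if the wrist force passes 120 N, or if a joint passes its speed limit or range.

ROBOT

A 6-joint arm with a two-finger parallel gripper is mounted at the origin on the work surface. World frame = base frame: x ahead of the robot, y to its left, z up, the work surface at z = 0. Lengths are in mm, angles in rad, forces in N, time in s.
With the tool pointing down it reaches from about 275 to 750 mm from the base axis. Payload 10.2 kg.
Tool frame: the origin (TCP) lies between the finger pads; the fingertips stand 11 mm ahead of it and the grasp point (between the pads) lies 8 mm behind it; z points along the fingers, y is the line along which they close (so a half turn about z gives the same grasp; the last joint's range is limited). The gripper opens to 85 mm and grips with 20 to 120 N. Pads are 22 mm wide; open, the fingers measure 114 mm over their backs; the gripper's body (76 mm by 85 mm) begins 54 mm behind the grasp point. The pads swing forward as they close: fully open they stand 13 mm farther back than shut.
Start: joints at [-1.511, 0.313, 1.498, -0, 1.331, -0.223], TCP at [146.486, -504.156, 242.294] pointing down, gripper open.
Joint ranges: [-2.94, 2.94], [-0.97, 2.17], [0.19, 2.56], [-1.23, 4.37], [0.02, 3.11], [-2.88, 2.88]. Speed limits (rad/s): [2.39, 2.39, 3.01, 3.14, 3.14, 3.14].

INTERFACE

Orientations are given as a unit quaternion [w, x, y, z].
In Python, from rig import sense, eyes, finish_job gives the robot as it stands.
- The arm moves only by the shell command python3 -m jog 'ROWS' [FORCE]. ROWS is JSON, a list of rows, each a list of 7 numbers: the shift along the tool's x, y, z in m, then the turn, a rotation vector about the tool's x, y, z in rad, then the finger opening in m, from 0 to 0.0854. In form: [[dx, dy, dz, rx, ry, rz, gripper], ...]. A call has 1 to 5 rows; each row shifts and turns the commanded pose from where the row before left it, along the tool's axes as they then stand; what a row does not reach is not made up. A row lasts 1/10 s, in which the tool goes at most 50 mm and 8.59 degrees, less where a joint would pass 70% of its speed; a pose out of reach is approached as far as the arm can. A call is refused whole if a number of a shift passes 0.05 or a number of a turn 0.15, either way. A call with a gripper value outside its range is refused whole. The fingers move at their own pace and stop on an object; FORCE is the grip in N (left out, the last holds). Time passes only in rows, so rows that do not move let the fingers close. It gives the time, the measured TCP pose, the force, the opening and the grip force at its end, in the units of the state.
- sense(): the state, without advancing time (a new reading comes with each control period).
- eyes.capture(name): name is "side" or "top" or "wrist"; returns the picture (384x512x3 uint8, red, green, blue); there is no depth.
- eyes.calibration(name): a dict with "fx", "fy", "cx", "cy" (pixels), "dist" ([k1, k2, p1, p2, k3] as OpenCV has them; the pictures are not rectified), "cam_to_world" (4x4, takes a point from camera to world coordinates); the wrist camera has in their place "mount" (4x4, takes a point from camera to tool coordinates, whose origin is the TCP and whose axes are the flange's). Camera axes: x right, y down, z forward; pixel columns grow to the right and rows downward; lengths in mm; the calibration is good to about 2 mm. A picture is of the moment at which its call begins: read the wrist's pose just before it. calibration takes no time and is no camera call.
- finish_job(): hands the job in; it is judged then, once.
The state is a dict: "time_s": time; "joints": joint angles; "dq": joint speeds; "tau": joint torques, N m; "eef_pos": TCP position; "ee_rot": TCP orientation; "force": force on the tool from outside, world axes, zero at the start; "wrist_torque": the same for the moment, N m; "grip_width": opening from 0.0 (shut) to 1.0 (fully open); "grip_force": force on a finger pad.
Only numpy, scipy, OpenCV 4.12 (cv2) and the standard library are available. Lean on these libraries where they do the work, as an engineer would, in place of code of your own. Each camera call takes 0.05 s, during which the arm holds its last target. There are 200 camera calls.

## Working session

There is one attempt and no reset: what is moved stays moved. The work goes in short steps, Python scripts to look and compute and a shell command to move; the robot and the scene stay as the last step left them, time stands still between calls to the robot, and variables do not carry over. Pictures are saved under pics/ and viewed, at most 13 in all, crops included, and the job is handed in when it is done.

```bash
ls; mkdir -p pics; cat > h.py <<'E'
import numpy as np, cv2
from rig import sense, eyes
from scipy.spatial.transform import Rotation as R
def T_tool(s):
    T=np.eye(4); q=s["ee_rot"]; T[:3,:3]=R.from_quat([q[1],q[2],q[3],q[0]]).as_matrix(); T[:3,3]=s["eef_pos"]; return T
def cam(name,s=None):
    c=eyes.calibration(name)
    M=np.array(c["cam_to_world"]) if "cam_to_world" in c else T_tool(s)@np.array(c["mount"])
    K=np.array([[c["fx"],0,c["cx"]],[0,c["fy"],c["cy"]],[0,0,1.]])
    return K,np.array(c["dist"],float),M
def ray(cm,px):
    K,d,M=cm
    u=cv2.undistortPoints(np.array(px,float).reshape(-1,1,2),K,d).reshape(-1,2)
    v=np.c_[u,np.ones(len(u))]@M[:3,:3].T
    return M[:3,3],v
def on_z(cm,px,z):
    o,v=ray(cm,px); return o+v*((z-o[2])/v[:,2])[:,None]
def proj(cm,P):
    K,d,M=cm; W=np.linalg.inv(M)
    return cv2.projectPoints(np.array(P,float).reshape(-1,3),cv2.Rodrigues(W[:3,:3])[0],W[:3,3],K,d)[0].reshape(-1,2)
def tri(c1,p1,c2,p2):
    A=np.zeros((3,3));b=np.zeros(3);L=[]
    for c,p in((c1,p1),(c2,p2)):
        o,v=ray(c,[p]);v=v[0]/np.linalg.norm(v[0]);P=np.eye(3)-np.outer(v,v);A+=P;b+=P@o;L.append((o,P))
    x=np.linalg.solve(A,b); return x,[np.linalg.norm(P@(x-o)) for o,P in L]
def grab(name,fn):
    s=sense(); im=eyes.capture(name); cv2.imwrite("pics/"+fn,im[:,:,::-1]); return im,cam(name,s)
E
python3 - <<'E'
from h import *
s=sense(); print(s)
np.set_printoptions(precision=3,suppress=True)
ims=[]
for n in("side","top","wrist"):
    im,c=grab(n,n+"0.png"); print(n,c[0][0,0],c[2])
E
```

```text
pics
{'time_s': 0.0, 'joints': array([-1.51141368e+00,  3.13442538e-01,  1.49843775e+00,  9.40647601e-06,
        1.33099081e+00, -2.23407609e-01]), 'dq': array([ 1.43585759e-04, -4.32401512e-04,  2.46745535e-04,  1.93845910e-03,
        9.77237048e-05,  8.77478817e-04]), 'tau': array([ 4.82521009e-04, -4.12267649e+01, -2.59742206e+01, -1.75900377e-04,
        4.11369314e-03, -2.24124527e-06]), 'eef_pos': array([ 146.46600039, -503.90453307,  241.73863232]), 'ee_rot': array([-6.36698801e-04,  9.90020308e-01,  1.40923320e-01,  5.69179769e-05]), 'force': array([ 0.03922672,  0.14447162, -0.15553086]), 'wrist_torque': array([-0.0003744 ,  0.0014104 , -0.01316438]), 'grip_force': 0.0, 'grip_width': 1.0026546713694011}
side 413.53045793951185 [[   0.88    -0.367    0.303  340.707]
 [  -0.476   -0.673    0.566 -472.396]
 [  -0.004   -0.642   -0.767  761.963]
 [   0.       0.       0.       1.   ]]
top 362.8862939763511 [[ -0.018  -0.986   0.168 427.046]
 [ -1.      0.017  -0.005  -2.069]
 [  0.002  -0.168  -0.986 960.037]
 [  0.      0.      0.      1.   ]]
wrist 275.6662352112342 [[   0.278   -0.92    -0.276  216.041]
 [  -0.961   -0.267   -0.079 -483.274]
 [  -0.001    0.287   -0.958  373.815]
 [   0.       0.       0.       1.   ]]
```

```bash
sleep 5; python3 -c "
import cv2
for n in ('side','top'):
    cv2.imwrite(f'pics/{n}0b.png',cv2.resize(cv2.imread(f'pics/{n}0.png'),(800,600),interpolation=cv2.INTER_CUBIC))"
```

```text
(no output)
```

View pics/side0b.png

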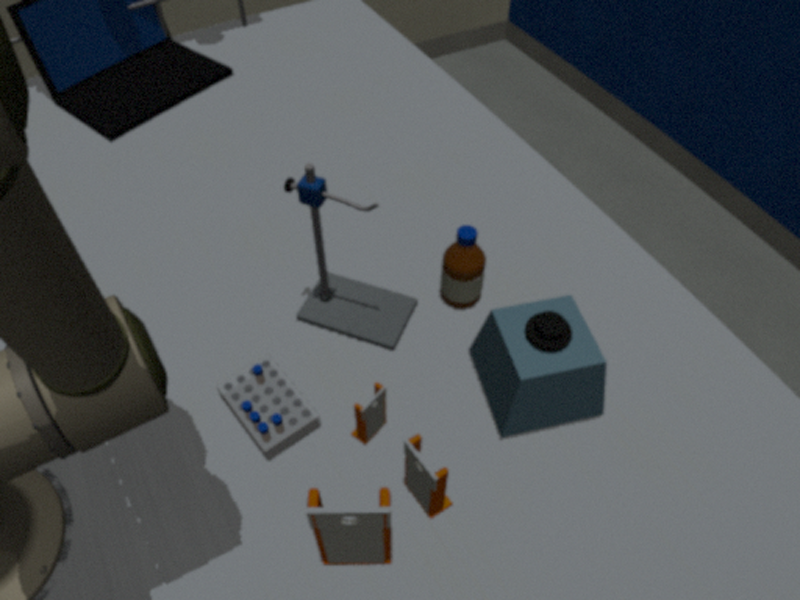

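View pics/top0b.png

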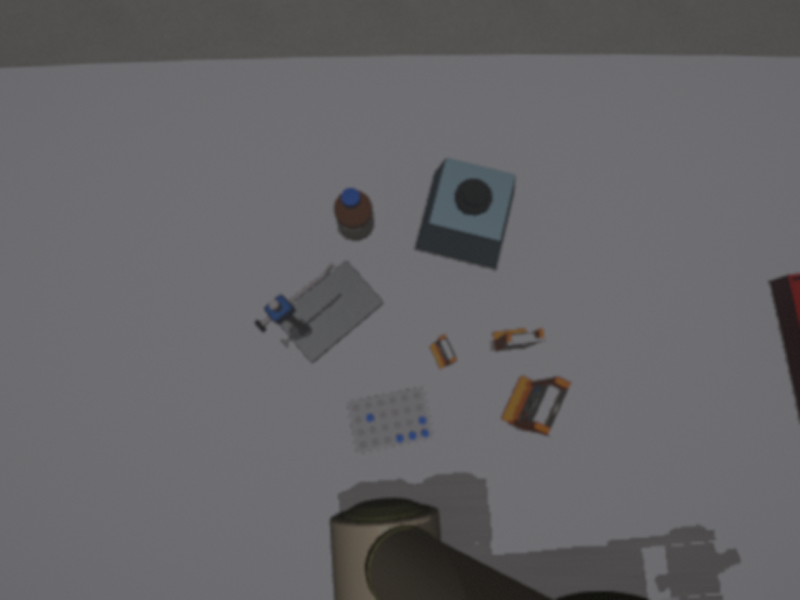

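The side view (800 px scale) shows three orange meters: small (370,413), middle (427,477) and large (350,525). In the top view they are at (443,350), (517,338) and (537,405). The stand has its rod at about (280,315) in the top view, with the hook pointing right and up towards about (340,295). I choose the middle one and will check it in a close crop.

```bash
python3 - <<'E'
from h import *
np.set_printoptions(precision=1,suppress=True)
S=cv2.imread("pics/side0.png");Tt=cv2.imread("pics/top0.png")
cs,ct=cam("side"),cam("top")
for n,im in(("side",S),("top",Tt)):
    hsv=cv2.cvtColor(im,cv2.COLOR_BGR2HSV); m=cv2.inRange(hsv,(5,150,70),(20,255,255))
    k,l,st,ce=cv2.connectedComponentsWithStats(m)
    print(n,[(st[i].tolist(),ce[i].round(1).tolist()) for i in range(1,k) if st[i,4]>8])
    b=cv2.inRange(hsv,(100,120,60),(125,255,255))
    # stand base corners
# stand base grey slab: approx corners in top view (800 scale) at z=12
print("base",on_z(ct,np.array([[347,262],[383,300],[312,362],[275,318]])*.64,12))
print("baseSide",on_z(cs,np.array([[417,298],[393,347],[298,318],[335,275]])*.64,12))
a=S[225:375,190:330]; b=Tt[190:290,270:380]
f=lambda x,w,h:cv2.resize(x,(w,h),interpolation=cv2.INTER_CUBIC)
o=np.hstack([f(a,400,428)[:400],f(b,400,364) if 0 else cv2.copyMakeBorder(f(b,400,364),0,36,0,0,cv2.BORDER_CONSTANT)])
cv2.imwrite("pics/crop1.png",cv2.convertScaleAbs(o,alpha=1.5))
E
```

```text
side [([226, 275, 9, 8, 16], [228.9, 278.6]), ([263, 279, 6, 6, 24], [265.7, 281.2]), ([279, 300, 7, 7, 29], [282.6, 302.7]), ([198, 313, 6, 11, 63], [200.5, 318.2]), ([243, 313, 6, 11, 55], [245.9, 318.1]), ([275, 317, 14, 14, 43], [283.1, 323.2])]
top [([277, 221, 7, 13, 29], [280.1, 227.2]), ([323, 242, 16, 28, 215], [330.9, 256.0]), ([355, 242, 9, 6, 27], [359.2, 244.7]), ([342, 271, 9, 6, 33], [346.1, 273.6])]
base [[667.5  77.8  12. ]
 [600.   16.7  12. ]
 [496.8 136.8  12. ]
 [572.2 200.1  12. ]]
baseSide [[674.6  80.7  12. ]
 [598.2  16.3  12. ]
 [498.7 131.6  12. ]
 [584.5 184.4  12. ]]
```

View pics/crop1.png

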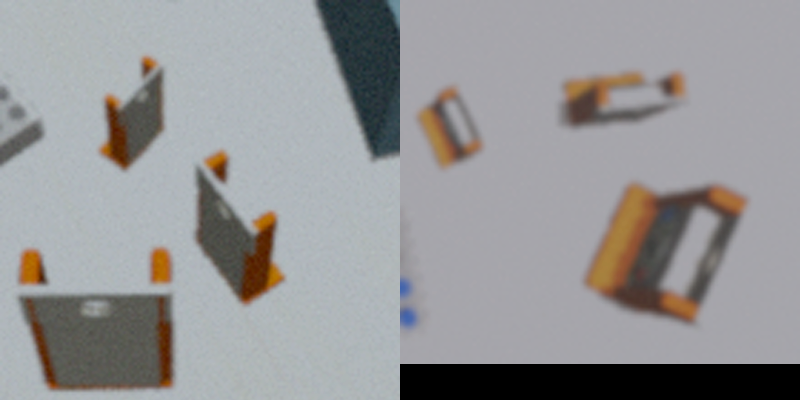

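The crop confirms three sizes. The middle-sized meter, side view (427,477), has its foot and dial towards world +x and its grey back towards the robot. Next I measure it coarsely and plan a wrist look.

```bash
python3 - <<'E'
from h import *
np.set_printoptions(precision=1,suppress=True)
S=cv2.imread("pics/side0.png");Tt=cv2.imread("pics/top0.png")
cs,ct=cam("side"),cam("top")
for n,c,p in(("mid side",cs,[[265.7,281.2],[282.6,302.7]]),("mid top",ct,[[322,218],[345,213]]),("big side",cs,[[200.5,315],[245.9,315]]),):
    P=on_z(c,p,114); print(n,P,np.linalg.norm(P[0]-P[1]))
# base from long corners
print("hook top tip px side ray in plane"); 
rod=np.array([533,163]);ux=np.array([.65,-.76])
from numpy.linalg import norm
P1=on_z(ct,np.array([[347,262],[383,300],[312,362],[275,318]])*.64,12)[:,:2]
P2=on_z(cs,np.array([[417,298],[393,347],[298,318],[335,275]])*.64,12)[:,:2]
for P in(P1,P2): print([norm(P[i]-P[(i+1)%4]) for i in range(4)], P.mean(0))
s=sense();Tw=T_tool(s);print(Tw[:3,:3]); print(eyes.calibration("wrist"))
E
```

```text
mid side [[ 524.  -175.3  114. ]
 [ 529.  -224.8  114. ]] 49.69061489693664
mid top [[ 516.3 -164.8  114. ]
 [ 527.1 -219.8  114. ]] 56.03965114132953
big side [[ 397.3 -179.   114. ]
 [ 464.  -214.7  114. ]] 75.63670459193689
hook top tip px side ray in plane
[np.float64(90.99050130050053), np.float64(158.2857146150454), np.float64(98.43464495581094), np.float64(155.0375699126748)] [584.1 107.8]
[np.float64(99.84832733263875), np.float64(152.29218423560977), np.float64(100.77512682209844), np.float64(137.42347348206715)] [589.  103.2]
[[ 1.   0.3 -0. ]
 [ 0.3 -1.   0. ]
 [ 0.  -0.  -1. ]]
{'fx': 275.6662352112342, 'fy': 275.6662352112342, 'cx': 252.45709984678484, 'cy': 193.97820562760626, 'dist': array([-0.,  0.,  0.,  0.,  0.]), 'mount': array([[  -0. ,   -1. ,   -0.3,   72.6],
       [   1. ,   -0. ,    0. ,   -0.6],
       [  -0. ,   -0.3,    1. , -132. ],
       [   0. ,    0. ,    0. ,    1. ]])}
```

```bash
python3 -m jog '[[0.036,-0.015,0,0,0,0,0.0854],[0.036,-0.015,0,0,0,0,0.0854],[0.036,-0.015,0,0,0,0,0.0854],[0.036,-0.015,0,0,0,0,0.0854],[0.036,-0.015,0,0,0,0,0.0854]]' 60
python3 -m jog '[[0.036,-0.015,0,0,0,0,0.0854],[0.036,-0.015,0,0,0,0,0.0854],[0.036,-0.015,0,0,0,0,0.0854],[0.036,-0.015,0,0,0,0,0.0854],[0.036,-0.015,0,0,0,0,0.0854]]'
python3 -m jog '[[0.036,-0.015,0,0,0,0,0.0854],[0.036,-0.015,0,0,0,0,0.0854],[0,0,0,0,0,0.09,0.0854],[0,0,0,0,0,0.09,0.0854],[0,0,0,0,0,0,0.0854]]'
python3 - <<'E'
from h import *
s=sense();print(s["eef_pos"],s["joints"],s["force"])
im,c=grab("wrist","w1.png")
cv2.imwrite("pics/w1b.png",cv2.resize(cv2.convertScaleAbs(im[:,:,::-1],alpha=1.4),(800,600),interpolation=cv2.INTER_CUBIC))
E
```

```text
time_s: 0.65
eef_pos: [299.4, -380.7, 242.2]
ee_rot: [-0.0, 0.99, 0.141, -0.0]
force: [0.2, -0.8, 0.0]
grip_width: 0.999
grip_force: 0.0
time_s: 1.15
eef_pos: [451.4, -258.4, 242.2]
ee_rot: [-0.0, 0.99, 0.141, -0.0]
force: [-0.0, -1.0, 0.2]
grip_width: 0.997
grip_force: 0.0
time_s: 1.65
eef_pos: [511.2, -210.5, 242.0]
ee_rot: [-0.0, 0.999, 0.051, -0.0]
force: [-0.2, -0.5, 0.4]
grip_width: 0.999
grip_force: 0.0
[ 511.15192081 -210.45772577  241.97440627] [-6.02549569e-01  3.74915324e-01  1.41227957e+00 -8.30346823e-06
  1.35508228e+00  8.65675210e-01] [-0.1973748  -0.47657501  0.3594235 ]
```

View pics/w1b.png

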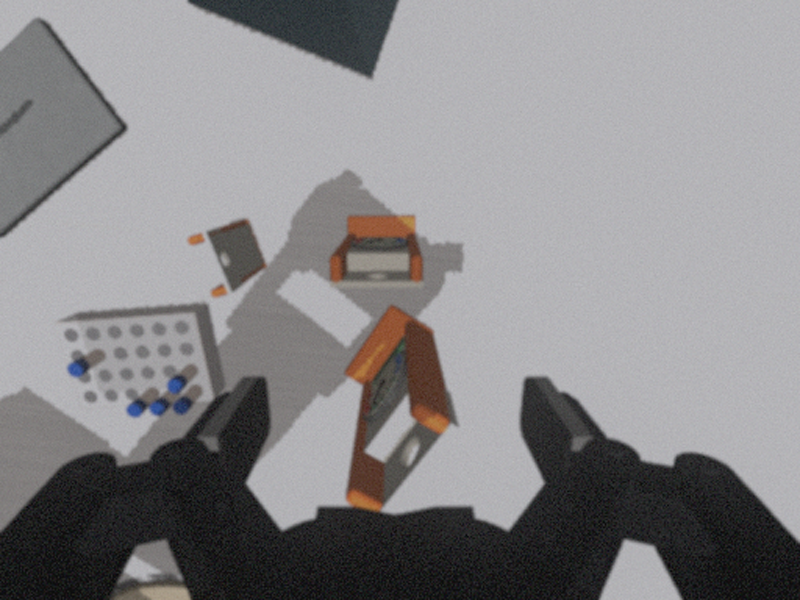

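In this wrist view the middle meter is at (377,250): foot on the far side, back edge along row ~283 from (330,283) to (423,283). The large decoy is at (400,410) and the small one at (235,258).

```bash
python3 - <<'E'
from h import *
np.set_printoptions(precision=1,suppress=True)
s=sense();c=cam("wrist",s)
k=.64
for z in(100,114):
    P=on_z(c,np.array([[330,284],[423,284],[337,268],[415,268]])*k,z);print(z,P,np.linalg.norm(P[0]-P[1]))
P=on_z(c,np.array([[347,217],[414,217]])*k,6);print("foot front",P,np.linalg.norm(P[0]-P[1]))
for a,b in(([337,268],[265.7,281.2]),([415,268],[282.6,302.7])): print(tri(c,np.array(a)*k,cam("side"),b))
print("base",on_z(c,np.array([[40,18],[126,127],[2,235]])*k,12))
print(T_tool(s)[:3,:3])
E
```

```text
100 [[ 510.  -167.7  100. ]
 [ 516.3 -228.4  100. ]
 [ 521.1 -171.6  100. ]
 [ 526.4 -221.9  100. ]] 61.000306119531515
114 [[ 513.7 -169.5  114. ]
 [ 519.7 -227.1  114. ]
 [ 524.3 -173.2  114. ]
 [ 529.3 -220.9  114. ]] 57.88351036285104
foot front [[ 544.5 -166.4    6. ]
 [ 550.4 -222.6    6. ]] 56.483644081858436
(array([ 524.3, -173.6,  111.7]), [np.float64(0.7926794977310113), np.float64(0.7926794977309364)])
(array([ 529.3, -222.2,  109.9]), [np.float64(1.3101010422628476), np.float64(1.3101010422629478)])
base [[672.6  78.3  12. ]
 [598.7  14.3  12. ]
 [501.1 130.9  12. ]]
[[ 1.   0.1 -0. ]
 [ 0.1 -1.   0. ]
 [-0.  -0.  -1. ]]
```

```bash
python3 -m jog '[[0.0156,-0.0118,0,0,0,0,0.0854],[0,0,0.03,0,0,0,0.0854],[0,0,0.03,0,0,0,0.0854],[0,0,0.03,0,0,0,0.0854],[0,0,0,0,0,0,0.0854]]'
python3 - <<'E'
from h import *
np.set_printoptions(precision=1,suppress=True)
s=sense(); im,c=grab("wrist","w2.png"); T=T_tool(s)
cv2.imwrite("pics/w2b.png",cv2.resize(cv2.convertScaleAbs(im[:,:,::-1],alpha=1.4),(800,600),interpolation=cv2.INTER_CUBIC))
ex=np.array([.995,.1025,0]);ey=np.array([-.1025,.995,0]);C=np.array([525.5,-197.2,57])
print(proj(c,[C+a*ex+b*ey+57*np.array([0,0,1]) for a,b in((-10,29),(-10,-29),(10,-29),(10,29))])/.64, s["eef_pos"])
E
```

```text
time_s: 2.2
eef_pos: [523.7, -196.7, 148.9]
ee_rot: [-0.002, 0.999, 0.052, -0.003]
force: [-0.7, 0.6, 0.7]
grip_width: 1.002
grip_force: 0.0
[[329.5 371.6]
 [465.8 372. ]
 [468.2 327.8]
 [327.3 327.5]] [ 523.7 -196.7  148.9]
```

View pics/w2b.png

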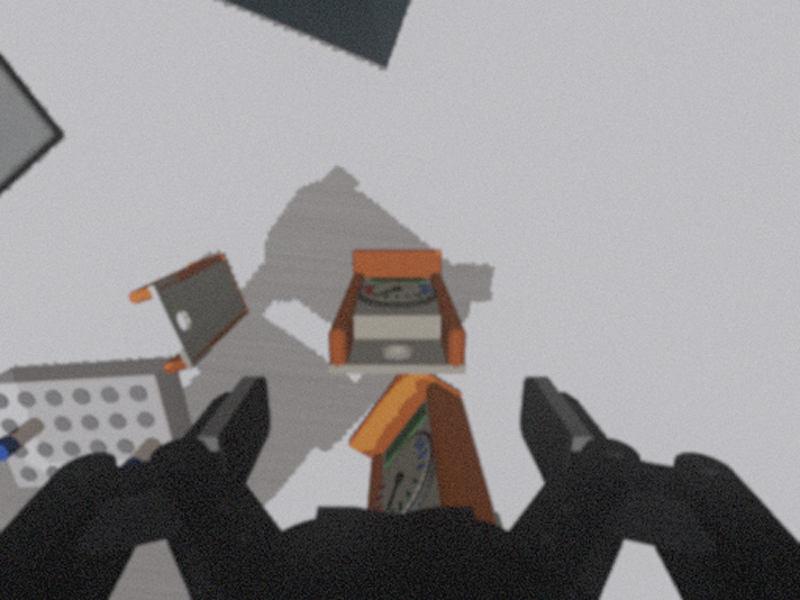

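The picture matches the prediction (back edge 330–465, row ~373). I descend and grip.

```bash
python3 -m jog '[[0.001,0,0.02,0,0,0,0.0854],[0,0,0.02,0,0,0,0.0854],[0,0,0.022,0,0,0,0.0854],[0,0,0,0,0,0,0.0854],[0,0,0,0,0,0,0.0854]]' 60
python3 -m jog '[[0,0,0,0,0,0,0.04],[0,0,0,0,0,0,0.04],[0,0,0,0,0,0,0.04],[0,0,0,0,0,0,0.04],[0,0,0,0,0,0,0.04]]' 60
python3 -m jog '[[0,0,0,0,0,0,0.04],[0,0,0,0,0,0,0.04],[0,0,0,0,0,0,0.04],[0,0,0,0,0,0,0.04],[0,0,0,0,0,0,0.04]]' 60
```

```text
time_s: 2.75
eef_pos: [527.1, -197.9, 92.2]
ee_rot: [0.001, 0.999, 0.052, 0.001]
force: [0.7, 0.5, -0.6]
grip_width: 1.001
grip_force: 0.0
time_s: 3.25
eef_pos: [527.0, -197.5, 91.9]
ee_rot: [0.001, 0.999, 0.051, 0.001]
force: [-1.7, 1.7, 6.5]
grip_width: 0.669
grip_force: 63.8
time_s: 3.75
eef_pos: [527.0, -197.5, 91.9]
ee_rot: [0.001, 0.999, 0.051, 0.001]
force: [-1.0, 1.6, 6.6]
grip_width: 0.669
grip_force: 63.8
```

```bash
python3 -m jog '[[0,0,-0.01,0,0,0,0.04],[0,0,-0.04,0,0,0,0.04],[0,0,-0.043,0,0,0,0.04],[0,0,-0.043,0,0,0,0.04],[0,0,-0.043,0,0,0,0.04]]'
python3 -m jog '[[0,0,-0.043,0,0,0,0.04],[0,0,-0.043,0,0,0,0.04],[0,0,0,0,0,0,0.04],[0,0,0,0,0,0,0.04],[0,0,0,0,0,0,0.04]]'
python3 -m jog '[[0,-0.04,0,0,0,0,0.04],[0,-0.04,0,0,0,0,0.04],[0,-0.04,0,0,0,0,0.04],[0,-0.04,0,0,0,0,0.04],[0,-0.04,0,0,0,0,0.04]]'
python3 -m jog '[[0,0,0,0,0,0,0.04],[0,0,0,0,0,0,0.04],[0,0,0,0,0,0,0.04],[0,0,0,0,0,0,0.04]]'
python3 - <<'E'
from h import *
s=sense(); print(s["joints"])
im,c=grab("wrist","w3.png"); grab("side","side3.png"); grab("top","top3.png")
S=cv2.imread("pics/side3.png")
a=cv2.resize(im[:,:,::-1],(800,600),interpolation=cv2.INTER_CUBIC)
cv2.imwrite("pics/w3b.png",cv2.convertScaleAbs(a,alpha=1.4))
E
```

```text
time_s: 4.25
eef_pos: [526.0, -197.1, 272.0]
ee_rot: [0.0, 0.999, 0.051, 0.0]
force: [0.6, -0.5, -2.0]
grip_width: 0.671
grip_force: 64.6
time_s: 4.75
eef_pos: [526.0, -197.1, 354.0]
ee_rot: [-0.001, 0.999, 0.051, -0.001]
force: [0.5, 0.4, -2.5]
grip_width: 0.67
grip_force: 64.9
time_s: 5.25
eef_pos: [505.1, 3.2, 354.0]
ee_rot: [-0.0, 0.999, 0.051, -0.001]
force: [0.1, 0.3, -1.4]
grip_width: 0.667
grip_force: 64.9
time_s: 5.65
eef_pos: [505.9, 0.7, 354.8]
ee_rot: [-0.0, 0.999, 0.051, -0.001]
force: [-0.2, 0.6, -0.8]
grip_width: 0.664
grip_force: 64.9
[-2.30569338e-01  2.16856560e-01  1.33350405e+00 -1.54739495e-04
  1.59231099e+00  1.23893591e+00]
```

View pics/w3b.png

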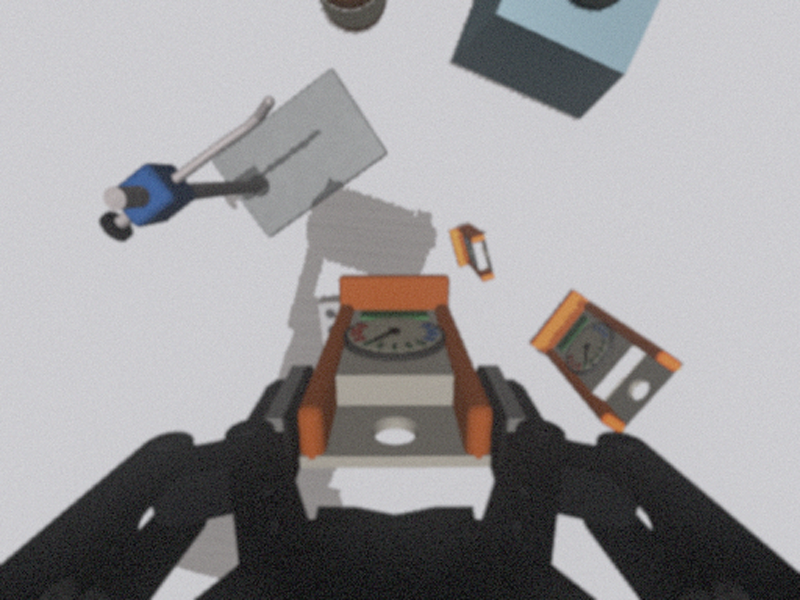

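The wrist view shows the hook tip at (267,101), the wire root at (178,178) and the base corners at (332,70), (387,153) and (271,236). The held meter has its eye at (396,430) and its back edge from (300,465) to (494,466). I need one zoomed side crop for the hook tip.

```bash
python3 - <<'E'
from h import *
from scipy.optimize import least_squares
np.set_printoptions(precision=1,suppress=True)
s=sense();cw=cam("wrist",s);cs=cam("side");ct=cam("top");k=.64
b=on_z(cw,np.array([[332,69],[387,153],[271,237]])*k,12); print(b)
obs=[(b[:,:2],[0,1,2],2),(np.array([[672.6,78.3],[598.7,14.3],[501.1,130.9]]),[0,1,2],1),(np.array([[667.5,77.8],[600,16.7],[496.8,136.8],[572.2,200.1]]),[0,1,2,3],.7),(np.array([[674.6,80.7],[598.2,16.3],[498.7,131.6]]),[0,1,2],1)]
C=np.array([[132,50],[132,-50],[-28,-50],[-28,50]])
def W(p,q): c,sn=np.cos(p[2]),np.sin(p[2]); return q@np.array([[c,sn],[-sn,c]])+p[:2]
f=lambda p:np.concatenate([(w*(W(p,C[i])-o)).ravel() for o,i,w in obs])
r=least_squares(f,[535,163,-.86]);p=r.x;print(p,r.fun)
for w in(0,): 
    q=least_squares(lambda p:(W(p,C[:3])-b[:,:2]).ravel(),p).x;print("w3 only",q)
# tip ray with plane y=0
n=np.array([-np.sin(p[2]),np.cos(p[2]),0]);u=np.array([np.cos(p[2]),np.sin(p[2]),0]);o0=np.array([p[0],p[1],0])
for nm,c,px in(("w",cw,[267,101]),("w root",cw,[178,178]),("side tip",cs,[376,205]),("side low",cs,[365,209])):
    o,v=ray(c,[np.array(px)*k]);v=v[0];P=o+v*((o0-o)@n/(v@n));print(nm,P,(P-o0)@u)
X=tri(cw,np.array([267,101])*k,cs,np.array([376,205])*k);print(X,(X[0]-o0)@u,(X[0]-o0)@n)
S=cv2.imread("pics/side0.png")
cv2.imwrite("pics/crop3.png",cv2.convertScaleAbs(cv2.resize(S[100:200,175:285],(770,700),interpolation=cv2.INTER_CUBIC)[:600],alpha=1.4))
# eye & back edge in tool frame
T=np.linalg.inv(T_tool(s))
oo,v=ray(cw,np.array([[396,430],[300,465],[494,466]])*k)
ot=T[:3,:3]@oo+T[:3,3]; vt=v@T[:3,:3].T
for i,z in((0,-8.1),(1,-22.1),(2,-22.1)): print(ot+vt[i]*(z-ot[2])/vt[i][2])
E
```

```text
[[673.3  81.2  12. ]
 [598.7  18.7  12. ]
 [498.4 137.8  12. ]]
[551.9 148.6  -0.9] [ 4.4 -1.8  1.1 -6.2 -5.4 -0.4  2.9  2.   0.5  1.3 -5.4  6.7  5.6  1.7
 -0.5 -0.8 -0.8  0.6 -0.2  1.5  0.9 -0.4  1.  -0.7 -3.   6. ]
w3 only [552.2 150.2  -0.9]
w [609.4  80.9 236.2] 88.72778547761607
w root [564.  134.4 228.3] 18.607643887202066
side tip [610.   80.2 226.6] 89.7216666363125
side low [600.   91.9 215.1] 74.3002987813308
(array([611.5,  84.6, 222.6]), [np.float64(0.5504022787696147), np.float64(0.5504022787694577)]) 87.34514205190155 4.044451517537387
[-8.4  0.  -8.1]
[-11.5 -29.1 -22.1]
[-12.   29.7 -22.1]
```

View pics/crop3.png

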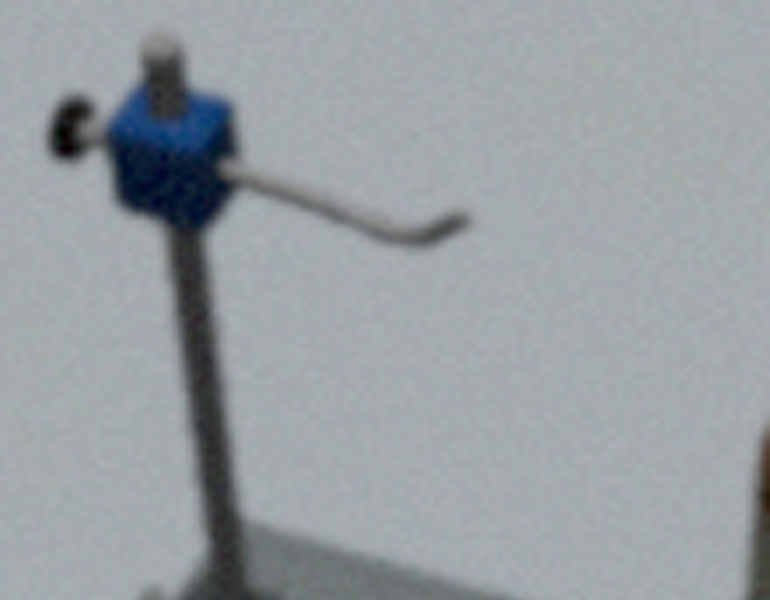

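The side crop shows the hook tip at crop (460,218), its low part at (410,238) and the wire root at (235,170). The rod ends just above the blue block. I zoom the wrist and top pictures of the hook for triangulation.

```bash
python3 - <<'E'
from h import *
w=cv2.imread("pics/w3.png")[50:160,60:190]; t=cv2.imread("pics/top3.png")[155:230,155:235]
f=lambda a,s:cv2.resize(a,None,fx=s,fy=s,interpolation=cv2.INTER_CUBIC)
a=f(w,3.5);b=cv2.convertScaleAbs(f(t,4.2),alpha=1.5);print(a.shape,b.shape)
H=max(a.shape[0],b.shape[0]);P=lambda x:cv2.copyMakeBorder(x,0,H-x.shape[0],0,0,cv2.BORDER_CONSTANT)
o=np.hstack([P(a),P(b)]);cv2.imwrite("pics/crop4.png",o);print(o.shape)
E
```

```text
(385, 455, 3) (315, 336, 3)
(385, 791, 3)
```

View pics/crop4.png

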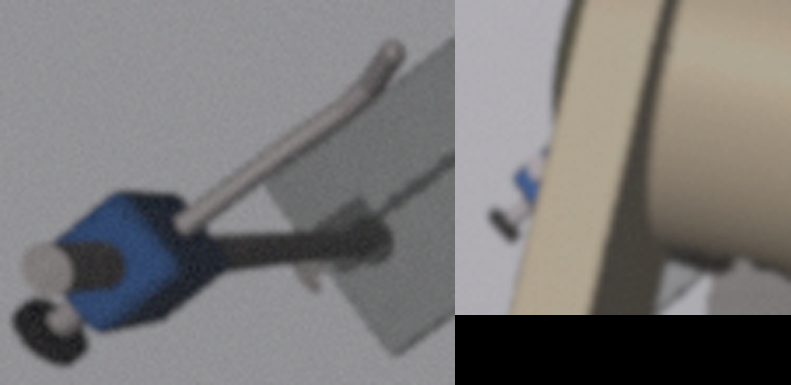

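The wrist zoom shows the tip at crop (391,51), the wire root at (185,222) and the rod foot at (380,240). The arm blocks the top view. I solve the stand pose from these point pairs.

```bash
python3 - <<'E'
from h import *
from scipy.optimize import least_squares
np.set_printoptions(precision=2,suppress=True)
s=sense();cw=cam("wrist",s);cs=cam("side");ct=cam("top");k=.64
F=lambda x,y:(60+x/3.5,50+y/3.5); G=lambda x,y:(175+x/7,100+y/7)
tw,ts=F(391,51),G(460,218); rw,rs=F(187,221),G(235,170)
t,e=tri(cw,tw,cs,ts);r,e2=tri(cw,rw,cs,rs);print("tip",t,e,"root",r,e2)
d=(t-r);print("yaw from wire",np.arctan2(d[1],d[0]),"len",np.hypot(d[0],d[1]),"(exp 74) dz",d[2],"(exp 5)")
print("rod foot",on_z(cw,[F(382,240)],14))
b=on_z(cw,np.array([[332,69],[387,153],[271,237]])*k,12)
o=[]
def W(p,q):
    q=np.atleast_2d(np.array(q,float));c,sn=np.cos(p[2]),np.sin(p[2]);return np.c_[q[:,:2]@np.array([[c,sn],[-sn,c]])+p[:2],q[:,2]]
def res(p):
    h=p[3]
    Pw=[[132,50,12],[132,-50,12],[-28,-50,12],[90,0,h+13],[16,0,h+8],[0,0,14]]
    ow=np.vstack([np.array([[332,69],[387,153],[271,237]])*k,tw,rw,F(382,240)])
    Ps=[[132,50,12],[132,-50,12],[-28,-50,12],[90,0,h+13],[16,0,h+8]]
    os_=np.vstack([np.array([[417,298],[393,347],[298,318]])*k,ts,rs])
    return np.concatenate([(proj(cw,W(p,Pw))-ow).ravel(),(proj(cs,W(p,Ps))-os_).ravel()*1.2])
q=least_squares(res,[552,149,-.86,210],loss="soft_l1");print(q.x,q.fun.reshape(-1,2))
E
```

```text
tip [611.42  83.68 223.47] [np.float64(0.40159800459846384), np.float64(0.40159800459866857)] root [565.29 137.65 220.5 ] [np.float64(1.3512257294935617), np.float64(1.3512257294938248)]
yaw from wire -0.8635249509442459 len 71.00074679814868 (exp 74) dz 2.9634079229726638 (exp 5)
rod foot [[553.34 145.72  14.  ]]
[553.14 150.14  -0.87 213.52] [[ 0.27 -2.01]
 [ 1.19 -0.39]
 [-1.01  0.8 ]
 [ 2.14 -0.05]
 [ 0.29  0.99]
 [-2.65 -0.14]
 [ 0.63 -0.41]
 [ 0.48 -0.46]
 [-2.45 -2.43]
 [ 0.14 -0.41]
 [-1.89 -0.45]]
```

```bash
python3 - <<'E'
from h import *
np.set_printoptions(precision=1,suppress=True)
cs,ct=cam("side"),cam("top");k=.64
print("cap",on_z(ct,[np.array([350,197])*k],135),on_z(cs,[np.array([466,234])*k],135))
print("mixer top",on_z(ct,np.array([[445,160],[515,176],[498,240],[432,222]])*k,115),on_z(cs,np.array([[490,311],[572,297],[607,362],[521,380]])*k,115))
E
python3 -m jog '[[0.0345,-0.0081,0,0,0,0,0.04],[0.0345,-0.0081,0,0,0,0,0.04],[0.0345,-0.0081,0,0,0,0,0.04],[0.0345,-0.0081,0,0,0,0,0.04],[0,0,0,0,0,0.139,0.04]]'
python3 -m jog '[[0,0,0,0,0,0.139,0.04],[0,0,0,0,0,0.139,0.04],[0,0,0,0,0,0.139,0.04],[0,0,0,0,0,0.139,0.04],[0,0,0,0,0,0.139,0.04]]'
python3 -m jog '[[0,0,0,0,0,0.139,0.04],[0,0,0,0,0,0,0.04],[0,0,0,0,0,0,0.04],[0,0,0,0,0,0,0.04]]'
python3 -c "
from h import *
s=sense();print(s['joints'],np.arctan2(*T_tool(s)[[1,0],0]))"
```

```text
cap [[738.6  62.7 135. ]] [[738.7  59.9 135. ]]
mixer top [[ 805.5  -86.7  115. ]
 [ 777.1 -196.7  115. ]
 [ 672.5 -164.4  115. ]
 [ 703.1  -63.   115. ]] [[ 701.1  -60.2  115. ]
 [ 811.4  -92.7  115. ]
 [ 783.4 -198.   115. ]
 [ 674.2 -167.7  115. ]]
time_s: 6.3
eef_pos: [642.5, 48.6, 351.9]
ee_rot: [-0.0, 1.0, -0.019, -0.002]
force: [-0.9, -1.0, -2.3]
grip_width: 0.671
grip_force: 65.1
time_s: 6.8
eef_pos: [639.9, 47.5, 355.0]
ee_rot: [0.0, 0.933, -0.36, -0.0]
force: [0.1, 0.1, -1.4]
grip_width: 0.673
grip_force: 65.1
time_s: 7.2
eef_pos: [639.9, 47.8, 355.2]
ee_rot: [0.0, 0.907, -0.42, -0.0]
force: [0.3, -0.3, -1.8]
grip_width: 0.671
grip_force: 65.1
[-1.07644602e-01  5.58231614e-01  8.49729812e-01  2.96262901e-05
  1.73374719e+00  2.33089111e+00] -0.8677345800586954
```

```bash
python3 -m jog '[[0,0,0.04,0,0,0,0.04],[0,0,0.04,0,0,0,0.04],[0,0,0.04,0,0,0,0.04],[0,0,0.029,0,0,0,0.04],[0,0,0,0,0,0,0.04]]'
python3 -m jog '[[-0.005,0,0,0,0,0,0.04],[-0.005,0,0,0,0,0,0.04],[0,0,0,0,0,0,0.04],[0,0,0,0,0,0,0.04]]'
python3 - <<'E'
from h import *
np.set_printoptions(precision=1,suppress=True)
s=sense();p=[553.1,150.1];u=np.array([.645,-.764]);n=np.array([.764,.645]);d=s["eef_pos"][:2]-p
print("TCP stand",d@u,d@n)
im,c=grab("wrist","w4.png");grab("side","side4.png")
tip=[553.1+90*.645,150.1-90*.764,224];print("pred tip",proj(c,[tip])/.64)
a=cv2.resize(im[210:370,170:340,::-1],(640,600),interpolation=cv2.INTER_CUBIC)
cv2.imwrite("pics/w4b.png",cv2.convertScaleAbs(a,alpha=1.4))
E
```

```text
time_s: 7.7
eef_pos: [638.2, 48.1, 202.1]
ee_rot: [0.001, 0.907, -0.421, -0.004]
force: [-0.4, 0.3, -1.6]
grip_width: 0.67
grip_force: 65.1
time_s: 8.1
eef_pos: [633.6, 55.9, 207.6]
ee_rot: [-0.0, 0.907, -0.421, 0.001]
force: [0.4, -0.4, -0.9]
grip_width: 0.671
grip_force: 65.1
TCP stand 123.94891533605211 0.7394759113249634
pred tip [[396.  510.9]]
```

View pics/w4b.png

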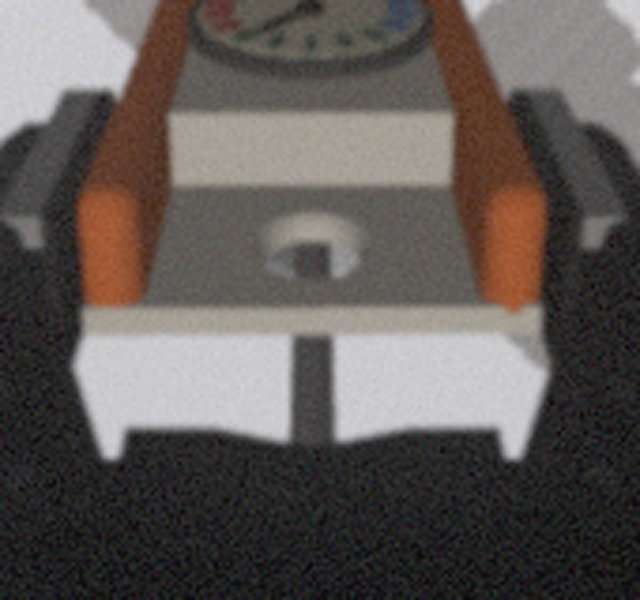

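Through the hole and below the back edge, the rod shows as a vertical band centred on column 313, against eye column 311. So the meter lies laterally in the hook's plane within about 0.5 mm. Next I feel the tip height with the meter's underside.

```bash
python3 -m jog '[[0,0,-0.045,0,0,0,0.04],[0,0,-0.046,0,0,0,0.04],[0,0,-0.045,0,0,0,0.04],[0,0,0,0,0,0,0.04],[0,0,0,0,0,0,0.04]]'
python3 -m jog '[[-0.01,0,0,0,0,0,0.04],[-0.01,0,0,0,0,0,0.04],[-0.009,0,0,0,0,0,0.04],[0,0,0,0,0,0,0.04],[0,0,0,0,0,0,0.04]]'
python3 -m jog '[[0,0,0.004,0,0,0,0.04],[0,0,0.004,0,0,0,0.04],[0,0,0.004,0,0,0,0.04],[0,0,0,0,0,0,0.04],[0,0,0,0,0,0,0.04]]'
for i in 1 ; do python3 -m jog '[[0,0,0.001,0,0,0,0.04],[0,0,0.001,0,0,0,0.04],[0,0,0.001,0,0,0,0.04],[0,0,0,0,0,0,0.04]]' | grep -E "eef|force:"; done
```

```text
time_s: 8.7
eef_pos: [633.5, 55.6, 342.7]
ee_rot: [-0.0, 0.907, -0.422, 0.001]
force: [-0.1, 0.3, -3.1]
grip_width: 0.667
grip_force: 65.4
time_s: 9.2
eef_pos: [614.5, 78.1, 342.3]
ee_rot: [0.0, 0.907, -0.421, 0.0]
force: [-0.1, -0.2, -0.9]
grip_width: 0.668
grip_force: 65.3
time_s: 9.7
eef_pos: [614.7, 77.8, 330.2]
ee_rot: [0.0, 0.907, -0.422, -0.0]
force: [1.1, -0.7, -0.8]
grip_width: 0.668
grip_force: 65.3
eef_pos: [614.7, 77.8, 327.1]
force: [-0.4, -0.4, -1.4]
grip_force: 65.3
```

```bash
python3 -m jog '[[0,0,0.001,0,0,0,0.04],[0,0,0.001,0,0,0,0.04],[0,0,0,0,0,0,0.04],[0,0,0,0,0,0,0.04]]' | grep -E "eef|force:"
python3 -m jog '[[0,0,0.001,0,0,0,0.04],[0,0,0.001,0,0,0,0.04],[0,0,0,0,0,0,0.04],[0,0,0,0,0,0,0.04]]' | grep -E "eef|force:"
```

```text
eef_pos: [614.7, 77.8, 325.3]
force: [-0.2, 0.7, -1.2]
grip_force: 65.3
eef_pos: [614.7, 77.8, 323.3]
force: [-0.0, 0.6, -2.7]
grip_force: 65.3
```

```bash
python3 -m jog '[[0,0,0.001,0,0,0,0.04],[0,0,0,0,0,0,0.04],[0,0,0,0,0,0,0.04]]' | grep -E "eef|force:"

```

```text
eef_pos: [614.7, 77.8, 322.3]
force: [-0.2, 0.1, -1.7]
grip_force: 65.3
```

```bash
cat > ok.py <<'E'
import sys
from rig import sense
s=sense();f=s["force"];print(s["eef_pos"].round(1),f.round(1));sys.exit(f[2]>2.0)
E
python3 -m jog '[[0,0,0.001,0,0,0,0.04],[0,0,0,0,0,0,0.04],[0,0,0,0,0,0,0.04]]' >/dev/null; python3 ok.py && python3 -m jog '[[0,0,0.001,0,0,0,0.04],[0,0,0,0,0,0,0.04],[0,0,0,0,0,0,0.04]]' >/dev/null; python3 ok.py && python3 -m jog '[[0,0,0.001,0,0,0,0.04],[0,0,0,0,0,0,0.04],[0,0,0,0,0,0,0.04]]' >/dev/null; python3 ok.py && python3 -m jog '[[0,0,0.001,0,0,0,0.04],[0,0,0,0,0,0,0.04],[0,0,0,0,0,0,0.04]]' >/dev/null; python3 ok.py
```

```text
[614.7  77.8 321.4] [ 0.   0.1 -0.1]
[614.7  77.8 321.4] [ 0.   0.1 -0.1]
[614.7  77.8 321.4] [ 0.   0.1 -0.1]
[614.7  77.8 321.4] [ 0.   0.1 -0.1]False
False
False
False
```

```bash
sed -i 's/sys.exit(/sys.exit(int(/; s/2.0)/2.0))/' ok.py
python3 -m jog '[[0,0,0.0005,0,0,0,0.04],[0,0,0,0,0,0,0.04],[0,0,0,0,0,0,0.04]]' >/dev/null; python3 ok.py && python3 -m jog '[[0,0,0.0005,0,0,0,0.04],[0,0,0,0,0,0,0.04],[0,0,0,0,0,0,0.04]]' >/dev/null && python3 ok.py && python3 -m jog '[[0,0,0.0005,0,0,0,0.04],[0,0,0,0,0,0,0.04],[0,0,0,0,0,0,0.04]]' >/dev/null && python3 ok.py && python3 -m jog '[[0,0,0.0005,0,0,0,0.04],[0,0,0,0,0,0,0.04],[0,0,0,0,0,0,0.04]]' >/dev/null && python3 ok.py
```

```text
[614.7  77.8 321.1] [ 0.5 -0.6  1.2]
[614.7  77.8 320.7] [-0.  -0.2  4.3]
```

```bash
cat > okx.py <<'E'
import sys,numpy as np
from rig import sense
s=sense();f=s["force"];u=np.array([.645,-.764]);n=np.array([.764,.645]);d=s["eef_pos"][:2]-[553.1,150.1]
lim=float(sys.argv[1]) if len(sys.argv)>1 else 2.5
print("tcp x %.1f y %.1f z %.1f | F out %.1f lat %.1f up %.1f"%(d@u,d@n,s["eef_pos"][2],f[:2]@u,f[:2]@n,f[2]),"t%.1f"%s["time_s"]);sys.exit(int(abs(f[:2]@u)>lim or f[2]>lim))
E
python3 -m jog '[[0,0,-0.01,0,0,0,0.04],[0,0,-0.01,0,0,0,0.04],[0.015,0,0,0,0,0,0.04],[0.015,0,0,0,0,0,0.04],[0,0,0,0,0,0,0.04]]' >/dev/null; python3 okx.py
python3 -m jog '[[0,0,0.035,0,0,0,0.04],[0,0,0.035,0,0,0,0.04],[0,0,0.033,0,0,0,0.04],[0,0,0,0,0,0,0.04],[0,0,0,0,0,0,0.04]]'>/dev/null; python3 okx.py
python3 -m jog '[[-0.005,0,0,0,0,0,0.04],[-0.005,0,0,0,0,0,0.04],[-0.002,0,0,0,0,0,0.04],[0,0,0,0,0,0,0.04],[0,0,0,0,0,0,0.04]]'>/dev/null; python3 okx.py
```

```text
tcp x 126.2 y 0.1 z 340.0 | F out 0.4 lat 0.6 up -1.6 t12.6
tcp x 124.7 y 0.8 z 238.7 | F out -0.4 lat -0.1 up -0.7 t13.1
tcp x 112.9 y 0.5 z 237.6 | F out 0.2 lat -0.4 up -1.8 t13.6
```

```bash
python3 -m jog '[[-0.001,0,0,0,0,0,0.04],[-0.001,0,0,0,0,0,0.04],[0,0,0,0,0,0,0.04],[0,0,0,0,0,0,0.04]]'>/dev/null; python3 okx.py && python3 -m jog '[[-0.001,0,0,0,0,0,0.04],[-0.001,0,0,0,0,0,0.04],[0,0,0,0,0,0,0.04],[0,0,0,0,0,0,0.04]]'>/dev/null && python3 okx.py && python3 -m jog '[[-0.001,0,0,0,0,0,0.04],[0,0,0,0,0,0,0.04],[0,0,0,0,0,0,0.04]]'>/dev/null && python3 okx.py && python3 -m jog '[[-0.001,0,0,0,0,0,0.04],[0,0,0,0,0,0,0.04],[0,0,0,0,0,0,0.04]]'>/dev/null && python3 okx.py && python3 -m jog '[[-0.001,0,0,0,0,0,0.04],[0,0,0,0,0,0,0.04],[0,0,0,0,0,0,0.04]]'>/dev/null && python3 okx.py && python3 -m jog '[[-0.001,0,0,0,0,0,0.04],[0,0,0,0,0,0,0.04],[0,0,0,0,0,0,0.04]]'>/dev/null && python3 okx.py && python3 -m jog '[[-0.001,0,0,0,0,0,0.04],[0,0,0,0,0,0,0.04],[0,0,0,0,0,0,0.04]]'>/dev/null && python3 okx.py
```

```text
tcp x 111.0 y 0.4 z 237.3 | F out 0.3 lat -0.8 up -1.3 t14.0
tcp x 108.9 y 0.4 z 237.3 | F out -0.2 lat 0.1 up -2.1 t14.4
tcp x 107.9 y 0.4 z 237.3 | F out 0.3 lat -1.1 up -1.7 t14.7
tcp x 106.9 y 0.5 z 237.3 | F out 0.4 lat -1.0 up -2.0 t15.0
tcp x 105.9 y 0.4 z 237.3 | F out 0.3 lat -0.4 up -1.7 t15.3
tcp x 104.9 y 0.4 z 237.3 | F out 0.2 lat 1.1 up -1.1 t15.6
tcp x 103.9 y 0.4 z 237.3 | F out 0.8 lat -0.3 up -1.7 t15.9
```

```bash
python3 -m jog '[[-0.0005,0,0,0,0,0,0.04],[0,0,0,0,0,0,0.04],[0,0,0,0,0,0,0.04]]'>/dev/null; python3 okx.py && python3 -m jog '[[-0.0005,0,0,0,0,0,0.04],[0,0,0,0,0,0,0.04],[0,0,0,0,0,0,0.04]]'>/dev/null && python3 okx.py && python3 -m jog '[[-0.0005,0,0,0,0,0,0.04],[0,0,0,0,0,0,0.04],[0,0,0,0,0,0,0.04]]'>/dev/null && python3 okx.py && python3 -m jog '[[-0.0005,0,0,0,0,0,0.04],[0,0,0,0,0,0,0.04],[0,0,0,0,0,0,0.04]]'>/dev/null && python3 okx.py && python3 -m jog '[[-0.0005,0,0,0,0,0,0.04],[0,0,0,0,0,0,0.04],[0,0,0,0,0,0,0.04]]'>/dev/null && python3 okx.py && python3 -m jog '[[-0.0005,0,0,0,0,0,0.04],[0,0,0,0,0,0,0.04],[0,0,0,0,0,0,0.04]]'>/dev/null && python3 okx.py && python3 -m jog '[[-0.0005,0,0,0,0,0,0.04],[0,0,0,0,0,0,0.04],[0,0,0,0,0,0,0.04]]'>/dev/null && python3 okx.py
```

```text
tcp x 103.5 y 0.4 z 237.3 | F out 0.3 lat 0.5 up -0.9 t16.2
tcp x 103.2 y 0.4 z 237.4 | F out 3.8 lat 0.9 up -1.8 t16.5
```

Contact felt in both directions: tip top at z≈229.5, so the hook low point is ≈213.5, which agrees with vision. Tip end meets the back face at TCP x≈103.4. Now I insert along the wire.

```bash
python3 -m jog '[[0.009,0,0,0,0,0,0.04],[0,0,0.01,0,0,0,0.04],[0,0,0.0093,0,0,0,0.04],[0,0,0,0,0,0,0.04],[0,0,0,0,0,0,0.04]]'>/dev/null; python3 okx.py && python3 -m jog '[[-0.003,0,0,0,0,0,0.04],[-0.003,0,0,0,0,0,0.04],[-0.002,0,0,0,0,0,0.04],[0,0,0,0,0,0,0.04],[0,0,0,0,0,0,0.04]]'>/dev/null && python3 okx.py && python3 -m jog '[[-0.001,0,0,0,0,0,0.04],[-0.001,0,0,0,0,0,0.04],[0,0,0,0,0,0,0.04],[0,0,0,0,0,0,0.04]]'>/dev/null && python3 okx.py && python3 -m jog '[[-0.001,0,0,0,0,0,0.04],[-0.001,0,0,0,0,0,0.04],[0,0,0,0,0,0,0.04],[0,0,0,0,0,0,0.04]]'>/dev/null && python3 okx.py
```

```text
tcp x 111.7 y 0.4 z 217.6 | F out 0.5 lat 0.2 up -0.1 t17.0
tcp x 103.9 y 0.5 z 218.2 | F out -0.5 lat -0.6 up -1.6 t17.5
tcp x 101.9 y 0.5 z 218.0 | F out -0.6 lat -1.1 up -2.0 t17.9
tcp x 99.9 y 0.4 z 218.0 | F out 0.1 lat -0.1 up -1.6 t18.3
```

```bash
python3 -m jog '[[-0.001,0,0.001,0,0,0,0.04],[0,0,0,0,0,0,0.04],[0,0,0,0,0,0,0.04]]'>/dev/null; python3 okx.py && python3 -m jog '[[-0.0015,0,0.001,0,0,0,0.04],[0,0,0,0,0,0,0.04],[0,0,0,0,0,0,0.04]]'>/dev/null && python3 okx.py && python3 -m jog '[[-0.0015,0,0.001,0,0,0,0.04],[0,0,0,0,0,0,0.04],[0,0,0,0,0,0,0.04]]'>/dev/null && python3 okx.py && python3 -m jog '[[-0.0015,0,0.001,0,0,0,0.04],[0,0,0,0,0,0,0.04],[0,0,0,0,0,0,0.04]]'>/dev/null && python3 okx.py && python3 -m jog '[[-0.0015,0,0.001,0,0,0,0.04],[0,0,0,0,0,0,0.04],[0,0,0,0,0,0,0.04]]'>/dev/null && python3 okx.py
```

```text
tcp x 98.9 y 0.4 z 217.0 | F out 1.3 lat -0.3 up -1.4 t18.6
tcp x 97.4 y 0.4 z 216.0 | F out 0.0 lat -0.2 up -1.6 t18.9
tcp x 95.9 y 0.4 z 215.0 | F out -0.8 lat -0.2 up -2.3 t19.2
tcp x 94.4 y 0.4 z 214.0 | F out -0.4 lat -0.7 up -1.4 t19.5
tcp x 92.9 y 0.4 z 213.0 | F out -0.2 lat -0.0 up -1.7 t19.8
```

```bash
python3 -m jog '[[-0.0015,0,0.0011,0,0,0,0.04],[0,0,0,0,0,0,0.04],[0,0,0,0,0,0,0.04]]'>/dev/null; python3 okx.py && python3 -m jog '[[-0.0015,0,0.0011,0,0,0,0.04],[0,0,0,0,0,0,0.04],[0,0,0,0,0,0,0.04]]'>/dev/null && python3 okx.py && python3 -m jog '[[-0.0015,0,0.0011,0,0,0,0.04],[0,0,0,0,0,0,0.04],[0,0,0,0,0,0,0.04]]'>/dev/null && python3 okx.py && python3 -m jog '[[-0.0015,0,0.0011,0,0,0,0.04],[0,0,0,0,0,0,0.04],[0,0,0,0,0,0,0.04]]'>/dev/null && python3 okx.py && python3 -m jog '[[-0.002,0,0.0007,0,0,0,0.04],[0,0,0,0,0,0,0.04],[0,0,0,0,0,0,0.04]]'>/dev/null && python3 okx.py && python3 -m jog '[[-0.002,0,0.0007,0,0,0,0.04],[0,0,0,0,0,0,0.04],[0,0,0,0,0,0,0.04]]'>/dev/null && python3 okx.py && python3 -m jog '[[-0.002,0,0.0006,0,0,0,0.04],[0,0,0,0,0,0,0.04],[0,0,0,0,0,0,0.04]]'>/dev/null && python3 okx.py && python3 -m jog '[[-0.002,0,0.0006,0,0,0,0.04],[0,0,0,0,0,0,0.04],[0,0,0,0,0,0,0.04]]'>/dev/null && python3 okx.py
```

```text
tcp x 91.4 y 0.4 z 211.9 | F out -0.1 lat 0.7 up -1.6 t20.1
tcp x 89.9 y 0.4 z 210.8 | F out -0.1 lat 0.4 up -1.4 t20.4
tcp x 88.4 y 0.4 z 209.7 | F out -0.0 lat 0.4 up -2.4 t20.7
tcp x 86.9 y 0.5 z 208.6 | F out 1.0 lat 0.7 up -2.0 t21.0
tcp x 84.9 y 0.5 z 207.9 | F out -0.4 lat 0.0 up -1.3 t21.3
tcp x 82.9 y 0.4 z 207.2 | F out 0.8 lat 0.2 up -2.5 t21.6
tcp x 80.9 y 0.4 z 206.6 | F out 0.8 lat -1.0 up -1.7 t21.9
tcp x 78.9 y 0.4 z 206.0 | F out 0.6 lat 0.1 up -0.9 t22.2
```

```bash
python3 -m jog '[[0,0,0.001,0,0,0,0.04],[0,0,0.001,0,0,0,0.04],[0,0,0.001,0,0,0,0.04],[0,0,0,0,0,0,0.04],[0,0,0,0,0,0,0.04]]'>/dev/null; python3 okx.py && python3 -m jog '[[0,0,0.0005,0,0,0,0.04],[0,0,0,0,0,0,0.04],[0,0,0,0,0,0,0.04]]'>/dev/null && python3 okx.py && python3 -m jog '[[0,0,0.0005,0,0,0,0.04],[0,0,0,0,0,0,0.04],[0,0,0,0,0,0,0.04]]'>/dev/null && python3 okx.py && python3 -m jog '[[0,0,0.0005,0,0,0,0.04],[0,0,0,0,0,0,0.04],[0,0,0,0,0,0,0.04]]'>/dev/null && python3 okx.py && python3 -m jog '[[0,0,0.0005,0,0,0,0.04],[0,0,0,0,0,0,0.04],[0,0,0,0,0,0,0.04]]'>/dev/null && python3 okx.py && python3 -m jog '[[0,0,0.0005,0,0,0,0.04],[0,0,0,0,0,0,0.04],[0,0,0,0,0,0,0.04]]'>/dev/null && python3 okx.py && python3 -m jog '[[0,0,0.0005,0,0,0,0.04],[0,0,0,0,0,0,0.04],[0,0,0,0,0,0,0.04]]'>/dev/null && python3 okx.py
```

```text
tcp x 78.9 y 0.4 z 203.0 | F out 0.3 lat 0.0 up -1.1 t22.7
tcp x 78.9 y 0.4 z 202.5 | F out 0.0 lat 1.0 up -0.7 t23.0
tcp x 79.0 y 0.5 z 202.1 | F out -0.3 lat 0.4 up 0.5 t23.3
tcp x 79.0 y 0.5 z 201.8 | F out -0.1 lat 1.2 up 1.7 t23.6
tcp x 79.0 y 0.6 z 201.5 | F out -0.5 lat -0.8 up 5.8 t23.9
```

```bash
python3 -m jog '[[0,0,0,0,0,0,0.04],[0,0,0,0,0,0,0.04],[0,0,0,0,0,0,0.04],[0,0,0,0,0,0,0.04],[0,0,-0.0003,0,0,0,0.04]]'>/dev/null; python3 okx.py
python3 -m jog '[[0,0,0,0,0,0,0.04],[0,0,0,0,0,0,0.04],[0,0,0,0,0,0,0.04]]' 20 >/dev/null; python3 okx.py
python3 -m jog '[[0,0,0,0,0,0,0.064],[0,0,0,0,0,0,0.066],[0,0,0,0,0,0,0.07],[0,0,0,0,0,0,0.076],[0,0,0,0,0,0,0.0854]]'; python3 okx.py
python3 -m jog '[[0,0,0,0,0,0,0.0854],[0,0,0,0,0,0,0.0854],[0,0,0,0,0,0,0.0854],[0,0,0,0,0,0,0.0854],[0,0,0,0,0,0,0.0854]]'; python3 okx.py
python3 - <<'E'
from h import *
s=sense();im,c=grab("wrist","w5.png");sd,_=grab("side","side5.png")
a=cv2.resize(im[200:384,150:360,::-1],None,fx=1.9,fy=1.9);b=cv2.resize(sd[90:230,170:300,::-1],None,fx=3,fy=3)
H=max(a.shape[0],b.shape[0]);P=lambda x:cv2.copyMakeBorder(x,0,H-x.shape[0],0,0,cv2.BORDER_CONSTANT)
o=cv2.convertScaleAbs(np.hstack([P(a),P(b)]),alpha=1.4);print(o.shape);cv2.imwrite("pics/c5.png",o)
E
```

```text
tcp x 79.0 y 0.5 z 201.6 | F out -1.2 lat -0.0 up 3.5 t24.4
tcp x 79.0 y 0.5 z 201.5 | F out -0.3 lat -0.1 up 5.7 t24.7
time_s: 25.2
eef_pos: [604.3, 90.1, 201.2]
ee_rot: [0.0, 0.907, -0.421, -0.0]
force: [0.6, 0.5, 0.3]
grip_width: 0.996
grip_force: 0.0
tcp x 78.9 y 0.4 z 201.2 | F out -0.0 lat 0.8 up 0.3 t25.2
time_s: 25.7
eef_pos: [604.4, 90.1, 201.3]
ee_rot: [-0.0, 0.907, -0.421, 0.0]
force: [0.3, -0.3, -0.3]
grip_width: 0.999
grip_force: 0.0
tcp x 78.9 y 0.5 z 201.3 | F out 0.4 lat 0.1 up -0.3 t25.7
(420, 789, 3)
```

View pics/c5.png

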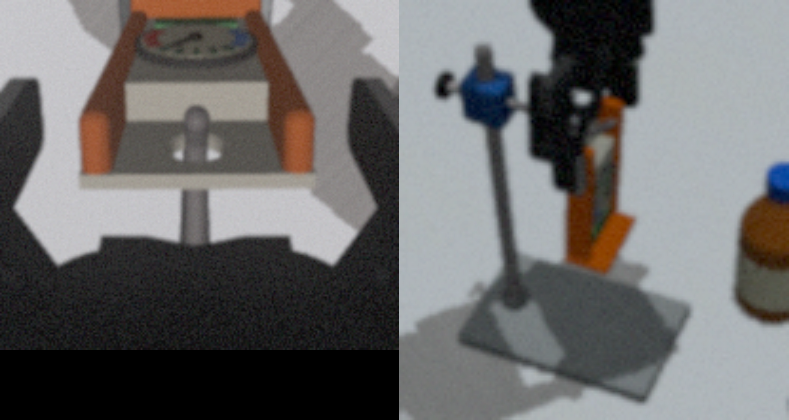

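The hook comes through the hole at left (197,130), and the meter hangs free with both fingers clear. I retract straight up.

```bash
python3 -m jog '[[0,0,-0.01,0,0,0,0.0854],[0,0,-0.02,0,0,0,0.0854],[0,0,-0.03,0,0,0,0.0854],[0,0,-0.03,0,0,0,0.0854],[0,0,-0.03,0,0,0,0.0854]]'
python3 -m jog '[[0,0,-0.04,0,0,0,0.0854],[0,0,-0.03,0,0,0,0.0854],[0,0,0,0,0,0,0.0854],[0,0,0,0,0,0,0.0854],[0,0,0,0,0,0,0.0854]]'
python3 -m jog '[[0,0,0,0,0,0,0.0854],[0,0,0,0,0,0,0.0854],[0,0,0,0,0,0,0.0854],[0,0,0,0,0,0,0.0854],[0,0,0,0,0,0,0.0854]]'>/dev/null
python3 - <<'E'
from h import *
a,_=grab("wrist","w6.png"); 
import subprocess
E
python3 -m jog '[[0,0,0,0,0,0,0.0854],[0,0,0,0,0,0,0.0854],[0,0,0,0,0,0,0.0854],[0,0,0,0,0,0,0.0854],[0,0,0,0,0,0,0.0854]]'>/dev/null
python3 - <<'E'
from h import *
np.set_printoptions(precision=1,suppress=True)
s=sense();b,c=grab("wrist","w7.png");a=cv2.imread("pics/w6.png")[:,:,::-1]
print("diff",np.abs(a.astype(int)-b).mean(),np.percentile(np.abs(a.astype(int)-b),99.9))
hsv=cv2.cvtColor(b,cv2.COLOR_RGB2HSV);m=cv2.inRange(hsv,(3,140,60),(20,255,255));k,l,st,ce=cv2.connectedComponentsWithStats(m)
print([(st[i].tolist()) for i in range(1,k) if st[i,4]>30])
u=np.array([.645,-.764,0]);n=np.array([.764,.645,0]);E=np.array([553.1,150.1,210])+69.5*u
print("pred rail tops",proj(c,[E+8*u+y*n+[0,0,14] for y in(25,-25)]))
cv2.imwrite("pics/w7b.png",cv2.convertScaleAbs(cv2.resize(b[:,:,::-1],(800,600)),alpha=1.3))
E
```

```text
time_s: 26.3
eef_pos: [604.2, 90.1, 323.5]
ee_rot: [-0.0, 0.907, -0.422, 0.0]
force: [-0.6, 0.3, 0.4]
grip_width: 1.001
grip_force: 0.0
time_s: 26.8
eef_pos: [604.2, 90.1, 390.2]
ee_rot: [0.0, 0.907, -0.422, -0.001]
force: [0.2, 0.4, 0.0]
grip_width: 0.998
grip_force: 0.0
diff 2.9896782769097223 21.0
[[504, 46, 8, 10, 63], [421, 67, 22, 46, 591], [340, 114, 21, 10, 99], [234, 155, 38, 11, 375], [272, 171, 6, 14, 61], [228, 172, 6, 13, 62]]
pred rail tops [[230.3 180.5]
 [275.1 180.4]]
```

View pics/w7b.png

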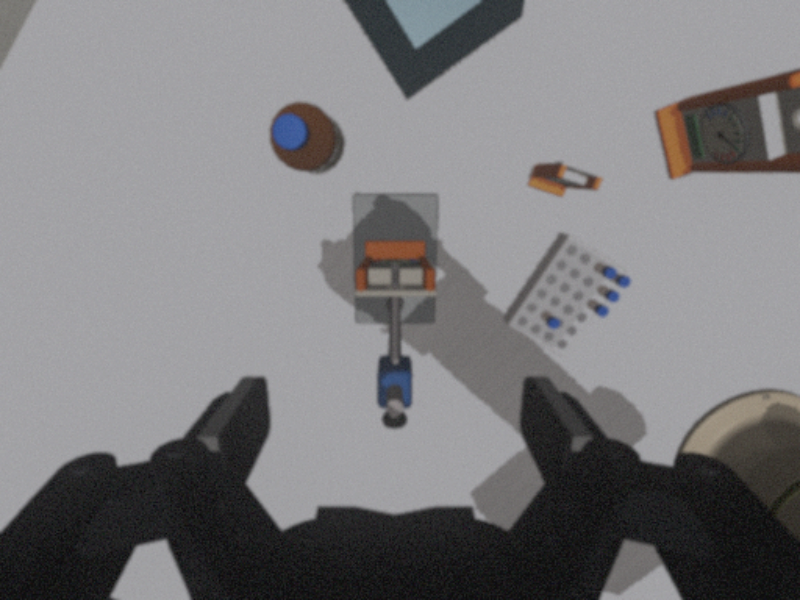

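The meter hangs squarely on the hook at (396,270), dial outward. The two last pictures differ only by noise, so it is still. Everything else is in place.

```bash
python3 -c "
from rig import finish_job
print(finish_job())"
```

```text
the job is handed in; nothing more can be done
None
```

The middle-sized meter hangs still on the hook with its dial facing outward, and the gripper is clear. The job is handed in, but the hand-in gave no verdict.

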